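Put the microscope parts back in their nests

TASK

Put each of the four loose microscope parts into the white nest whose recess matches it in shape and size: the large objective in the large round one, the small objective in the small round one, the filter cube in the square one and the slider in the long one. Each must end upright as it stands now and flat on the floor of its recess; set them down gently, never letting one drop.

Things in the scene. Friction and masses are not known exactly. Their poses are not given: they have to be found in the camera images.
- lens_large_c (a point): Large microscope objective, loose, standing lens up on the bench: an aluminium cylinder 44 mm in diameter from its foot to 34 mm up, then a dark 32 mm step and a 22 mm nose with the lens; 50 mm high in all, 0.13 to 0.25 kg. This point is its centre, 25 mm above its foot; z is its axis, up.
- lens_small_c (a point): Small microscope objective, loose, of the same look: 24 mm in diameter from its foot to 27 mm up, then a dark 17 mm step and a 12 mm nose; 40 mm high in all, 0.05 to 0.1 kg. This point is its centre, 20 mm above its foot; z is its axis, up.
- filter_cube_c (a point): Filter cube, loose: a square light grey aluminium block 38 x 38 mm and 36 mm high with a round window on top, 0.08 to 0.17 kg. This point is its centre, 18 mm above its foot; x and y are square to its sides, z up.
- slider_c (a point): Analyser slider, loose, lying flat: a light grey aluminium bar 70 mm long (its x axis), 24 mm wide (y) and 18 mm high, with a round window nearer to one end, 0.05 to 0.12 kg. This point is its centre, 9 mm above its underside; z up.
- nest_large_floor (a point): Fixed white plastic block 80 x 80 mm, 10 mm high, with a blue-floored round, 56 mm wide recess in its middle, 5 mm deep. This point is the centre of the recess floor, 5 mm above the bench; z is up. Holds the large objective, with 6 mm of play all round.
- nest_small_floor (a point): Fixed white plastic block 60 x 60 mm, 10 mm high, with a blue-floored round, 36 mm wide recess in its middle, 5 mm deep. This point is the centre of the recess floor, 5 mm above the bench; z is up. Holds the small objective, with 6 mm of play all round.
- nest_square_floor (a point): Fixed white plastic block 74 x 74 mm, 10 mm high, with a blue-floored square, 50 x 50 mm recess in its middle, 5 mm deep. This point is the centre of the recess floor, 5 mm above the bench; z is up, x and y are square to the recess's sides. Holds the filter cube, with 6 mm of play all round.
- nest_long_floor (a point): Fixed white plastic block 104 x 58 mm, 10 mm high, with a blue-floored oblong, 82 x 36 mm recess in its middle, 5 mm deep. This point is the centre of the recess floor, 5 mm above the bench; z is up, x runs along the recess's length, y across it; either way round will do for the slider. Holds the slider, with 6 mm of play all round.
Not all that is in view belongs to the job. What is shaped like the part that bears lens_large_c but purple is not meant. Leave any brown look-alike of the part that bears nest_small_floor alone.

How it is judged (in metres and radians):
At the end, for the whole second after the job is handed in: Each of the four parts lies in its own nest: its centre within 10 mm (horizontally) of the recess's centre, flat on the recess floor (within 2.5 mm), upright within 0.12 rad, released and at rest (horizontal distance between lens_large_c and nest_large_floor below 0.01 m and z of lens_large_c in the frame of nest_large_floor below 0.0275 m and angle between each of lens_large_c, lens_small_c, filter_cube_c, slider_c's own z axis and vertical below 0.12 rad and linear speed of each of lens_large, lens_small, filter_cube, slider below 0.02 m/s and contact force between the fingers and lens_large below 0.05 N and horizontal distance between lens_small_c and nest_small_floor below 0.01 m and z of lens_small_c in the frame of nest_small_floor below 0.0225 m and contact force between the fingers and lens_small below 0.05 N and horizontal distance between filter_cube_c and nest_square_floor below 0.01 m and z of filter_cube_c in the frame of nest_square_floor below 0.0205 m and contact force between the fingers and filter_cube below 0.05 N and horizontal distance between slider_c and nest_long_floor below 0.01 m and z of slider_c in the frame of nest_long_floor below 0.0115 m and contact force between the fingers and slider below 0.05 N); the robot touches nothing.
It fails at once if the large objective is dropped or thrown: it moves faster than 0.75 m/s (a fall of about 3 cm) while no finger touches it (linear speed of lens_large above 0.75 m/s and contact force between the fingers and lens_large below 0.05 N).
It fails at once if the small objective is dropped or thrown: it moves faster than 0.75 m/s (a fall of about 3 cm) while no finger touches it (linear speed of lens_small above 0.75 m/s and contact force between the fingers and lens_small below 0.05 N).
It fails at once if the filter cube is dropped or thrown: it moves faster than 0.75 m/s (a fall of about 3 cm) while no finger touches it (linear speed of filter_cube above 0.75 m/s and contact force between the fingers and filter_cube below 0.05 N).
It fails at once if the slider is dropped or thrown: it moves faster than 0.75 m/s (a fall of about 3 cm) while no finger touches it (linear speed of slider above 0.75 m/s and contact force between the fingers and slider below 0.05 N).
It also fails if it takes over 106 s, if anything falls off the work surface, if the arm or the gripper's body presses on something with over 40 N, if the wrist force passes 120 N, or if a joint passes its speed limit or range.

ROBOT

A 7-joint arm with a two-finger parallel gripper is mounted at the origin on the work surface. World frame = base frame: x ahead of the robot, y to its left, z up, the work surface at z = 0. Lengths are in mm, angles in rad, forces in N, time in s.
With the tool pointing down it reaches from about 400 to 850 mm from the base axis. Payload 10.4 kg.
Tool frame: the origin (TCP) lies at the very end of the fingers, on their centre line; the grasp point (between the pads) lies 19 mm behind it; z points along the fingers, y is the direction in which the jaws open and shut (so a half turn about z gives the same grasp; the last joint's range is limited). The gripper opens to 87 mm and grips with 3 to 60 N. Pads are 19 mm wide; open, the fingers measure 117 mm over their backs; the gripper's body (75 mm by 190 mm) begins 51 mm behind the grasp point.
Start: joints at [-1.299, 0.332, -0.065, 1.46, 0.022, 1.35, -0.088], TCP at [181.58, 598.067, 187.976] pointing down, gripper open.
Joint ranges: [-2.6, 2.6], [-0.5, 2.12], [-1.47, 1.34], [0.16, 2.42], [-1.27, 4.41], [0.06, 2.06], [-2.6, 2.6]. Speed limits (rad/s): [2.22, 2.22, 2.79, 2.79, 3.14, 3.14, 3.14].

INTERFACE

Orientations are given as [roll, pitch, yaw] about the fixed x, y, z axes, in that order (R = Rz(yaw) Ry(pitch) Rx(roll)).
In Python, from cell import env gives the robot as it stands.
- The arm moves only by the tool arm_command, never from a script. Its argument "series" is a list of rows, each a list of 7 numbers: the turn, a rotation vector about the tool's x, y, z in rad, then the shift along the tool's x, y, z in mm, then the finger opening in mm, from 0 to 87. A call has exactly 10 rows; each row is the pose to reach, as a shift and turn from the pose commanded when the call began, along the tool's axes at that moment; what a row does not reach only later rows make up. A row lasts 1/10 s, in which the tool goes at most 50 mm and 8.59 degrees, less where a joint would pass 70% of its speed; a pose out of reach is approached as far as the arm can. A call with a gripper value outside its range is refused whole. The fingers move at their own pace and stop on an object; the grip force is fixed at half the most. Time passes only in rows, so rows that repeat a pose let the fingers close, or fill a call up. It gives the time, the measured TCP pose, the force and the opening at its end, in the units of the state.
- env.get_obs(): the state, without advancing time (a new reading comes with each control period).
- env.capture(name): name is "side" or "top"; returns a dict with "img" (400x640x3 uint8, blue, green, red), "camera_matrix" (3x3 intrinsics, pixels), "position" and "rotation" of the camera in the world. Camera axes: x right, y up, looking along -z (the intrinsics and any distortion apply to the point x, -y, -z); pixel columns grow to the right and rows downward; lengths in mm; the calibration is good to about 2 mm. A picture is of the moment at which its call begins. There is no depth.
- env.finish_job(): hands the job in, once; it reports no verdict.
The state is a dict: "clock": time; "qpos": joint angles; "joint_vel": joint speeds; "tau": joint torques, N m; "ee_pos": TCP position; "orientation": TCP orientation; "wrist_force": force on the tool from outside, world axes, zero at the start; "torque": the same for the moment, N m; "width": finger opening in mm.
Only numpy, scipy, OpenCV 4.12 (cv2) and the standard library are available. Lean on these libraries where they do the work, as an engineer would, in place of code of your own. Each camera call takes 0.05 s, during which the arm holds its last target. There are 200 camera calls.

## Working session

There is one attempt and no reset: what is moved stays moved. The work goes in short steps, Python scripts to look and compute and a tool call to move; the robot and the scene stay as the last step left them, time stands still between calls to the robot, and variables do not carry over. Pictures are saved under pics/ and viewed, about 12 in all and at most 16, crops included, and the job is handed in when it is done.

Besides the shell and the picture viewer there is one more tool, called after ">>>" as name(argument=value, ...) on one line, values as JSON. arm_command: Moves the arm, as the interface text tells. Its arguments: {"type":"object","properties":{"series":{"type":"array","items":{"type":"array","items":{"type":"number"}}}},"required":["series"]}

```bash
ls; mkdir -p pics; python3 - <<'E'
from cell import env
import cv2,numpy as np
print(env.get_obs())
for n in("top","side"):
    c=env.capture(n); cv2.imwrite(f"pics/{n}0.png",c["img"]); print(n,{k:np.round(v,3).tolist() for k,v in c.items() if k!="img"})
E
```

```text
pics
{'clock': 0.0, 'qpos': array([-1.29861456,  0.33286621, -0.06471529,  1.4609149 ,  0.02156571,
        1.34988513, -0.08851761]), 'joint_vel': array([ 0.00085519, -0.00105045,  0.00011859, -0.0027593 ,  0.00037416,
       -0.00140072,  0.00234664]), 'tau': array([-1.56473183e-03, -6.23253322e+01,  2.36337713e-02, -3.89908469e+01,
       -6.14277623e-02,  3.95833421e-02,  1.34241718e-04]), 'ee_pos': array([181.44529695, 597.64351058, 187.17014392]), 'orientation': array([-3.14021290e+00,  2.43375823e-05,  2.84682064e+00]), 'wrist_force': array([ 0.09643741, -0.94300936,  0.65876707]), 'torque': array([-0.0977757 ,  0.00141134, -0.07079951]), 'width': 86.78955049396332}
top {'camera_matrix': [[372.208, 0.0, 323.067], [0.0, 372.208, 198.726], [0.0, 0.0, 1.0]], 'position': [222.514, -8.756, 1034.074], 'rotation': [0.225, 0.001, -1.493]}
side {'camera_matrix': [[369.286, 0.0, 311.656], [0.0, 369.286, 194.131], [0.0, 0.0, 1.0]], 'position': [298.268, -655.682, 638.598], 'rotation': [0.838, -0.01, -0.244]}
```

View pics/top0.png

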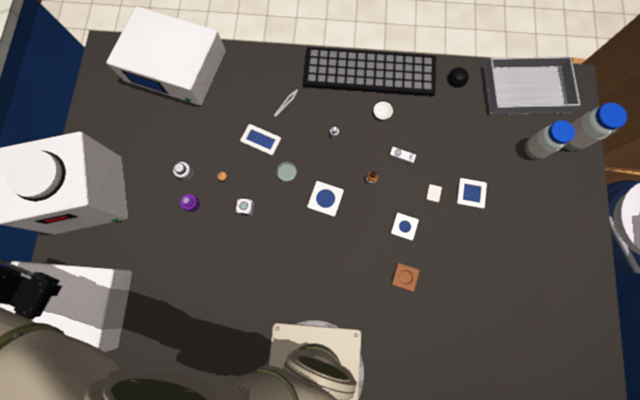

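View pics/side0.png

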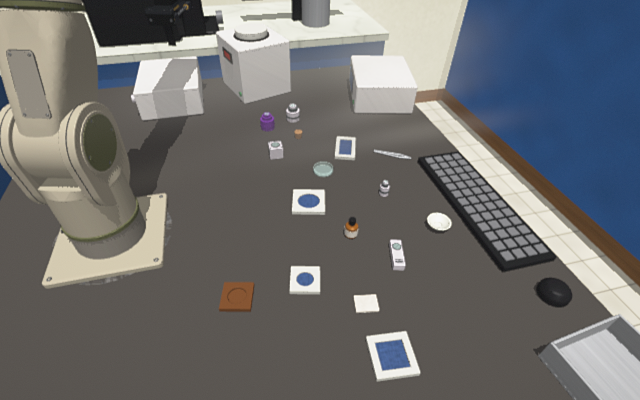

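Both pictures show the same layout. In the top view the candidates are:
- **Large objective:** silver one at (181,170). The purple one at (189,202) is not meant.
- **Small objective:** silver one at (334,132). The amber bottle at (372,177) and orange cap at (222,176) are not meant.
- **Filter cube:** (244,206). The white tile at (434,193) is not meant.
- **Slider:** (403,155).
- **Nests:** large (325,198), small (405,226), square (472,193), long (260,139). The brown look-alike at (406,277) is left alone.

Next are the close crops and measurements.

```bash
cat > h.py <<'E'
import cv2,numpy as np
from scipy.spatial.transform import Rotation as R
from cell import env
def cap(n):
    c=env.capture(n); c["R"]=R.from_euler("xyz",c["rotation"]).as_matrix(); return c
def cast(c,uv,z):
    uv=np.atleast_2d(uv).astype(float); K=c["camera_matrix"]
    d=np.c_[(uv[:,0]-K[0,2])/K[0,0],-(uv[:,1]-K[1,2])/K[1,1],-np.ones(len(uv))]@c["R"].T
    p=np.array(c["position"]); return p+d*((z-p[2])/d[:,2])[:,None]
def proj(c,P):
    q=(np.atleast_2d(P)-c["position"])@c["R"]; K=c["camera_matrix"]
    return np.c_[K[0,2]+K[0,0]*q[:,0]/-q[:,2],K[1,2]-K[1,1]*q[:,1]/-q[:,2]]
def blob(c,uv,mask):
    n,l,s,ce=cv2.connectedComponentsWithStats(mask.astype(np.uint8)); 
    d=[np.hypot(*(ce[i]-uv)) if s[i,4]>8 and s[i,4]<5000 else 1e9 for i in range(n)]
    i=int(np.argmin(d)); return ce[i],s[i],cv2.findContours((l==i).astype(np.uint8),0,1)[0][0]
def white(c): return c["img"].min(2)>115
def blue(c):
    b=c["img"].astype(int); return b[...,0]-b[...,2]>35
TOP=dict(large=(181,170),small=(334,132),cube=(244,206),slider=(403,155),Nlarge=(325,198),Nsmall=(405,226),Nsq=(472,193),Nlong=(260,139))
SIDE=dict(large=(293,113),small=(384,188),cube=(276,150),slider=(397,255),Nlarge=(309,201),Nsmall=(305,280),Nsq=(392,355),Nlong=(345,148))
def crops(c,D,r=20,k=9.6,keys=("large","small","cube","slider")):
    return np.hstack([cv2.resize(c["img"][D[n][1]-r:D[n][1]+r,D[n][0]-r:D[n][0]+r],(int(r*k),)*2,interpolation=cv2.INTER_NEAREST) for n in keys])
E
python3 - <<'E'
from h import *
T=cap("top");S=cap("side")
cv2.imwrite("pics/crop1.png",np.vstack([crops(T,TOP),crops(S,SIDE)]))
for c,D in((T,TOP),(S,SIDE)):
    for n,uv in D.items():
        if n[0]=="N":
            for nm,m,z in(("blue",blue(c),5),("outer",white(c)|blue(c),10)):
                ce,s,k=blob(c,uv,m); r=cv2.minAreaRect(cast(c,k[:,0],z)[:,:2].astype(np.float32))
                print(n,nm,ce.round(1),s[4],"c",cast(c,ce,z)[0].round(1),"rect",np.round(r[0],1),np.round(r[1],1),round(r[2],1))
E
```

```text
Nlarge blue [325.2 198.1] 249 c [460.2   4.9   5. ] rect [460.5   4. ] [46.6 48.3] 4.5
Nlarge outer [325.2 198.1] 873 c [458.8   4.6  10. ] rect [459.2   4.7] [84.3 84.3] 75.4
Nsmall blue [404.3 226.1] 98 c [ 397.4 -221.3    5. ] rect [ 397.  -221.1] [29.  28.5] 48.2
Nsmall outer [404.5 226.1] 536 c [ 396.6 -220.8   10. ] rect [ 397.  -220.9] [64.8 63.9] 75.7
Nsq blue [471.5 192.7] 246 c [ 508.3 -409.     5. ] rect [ 508.5 -409.1] [44.9 45.3] 83.7
Nsq outer [471.7 192.7] 743 c [ 507.  -407.6   10. ] rect [ 507.6 -408. ] [78.4 79. ] 83.8
Nlong blue [260.3 139.1] 265 c [622.9 209.    5. ] rect [623.  209.4] [77.1 31.4] 70.2
Nlong outer [260.3 139. ] 742 c [621.4 208.2  10. ] rect [621.8 208.3] [108.8  62.8] 69.7
Nlarge blue [308.3 200.7] 218 c [460.3   4.7   5. ] rect [460.1   5.1] [47.6 50.1] 58.7
Nlarge outer [308.4 201.5] 844 c [458.5  -3.6  10. ] rect [458.8  -1.8] [91.3 82.2] 76.6
Nsmall blue [304.6 278.9] 165 c [ 397.8 -221.5    5. ] rect [ 397.6 -221.4] [29.2 30.8] 76.4
Nsmall outer [304.7 279.6] 864 c [ 396.9 -226.7   10. ] rect [ 397.3 -225.3] [65.1 62.7] 76.4
Nsq blue [391.8 354.7] 742 c [ 509.  -409.5    5. ] rect [ 509.1 -408.6] [47.  47.5] 84.1
Nsq outer [392.2 355.6] 2022 c [ 507.4 -413.    10. ] rect [ 508.  -410.8] [79.5 77. ] 83.6
Nlong blue [345. 147.] 144 c [622.7 208.4   5. ] rect [622.4 211.1] [69.1 32.3] 71.6
Nlong outer [345.1 147.6] 480 c [619.7 198.6  10. ] rect [619.9 201.7] [122.   59.9] 71.0
```

View pics/crop1.png

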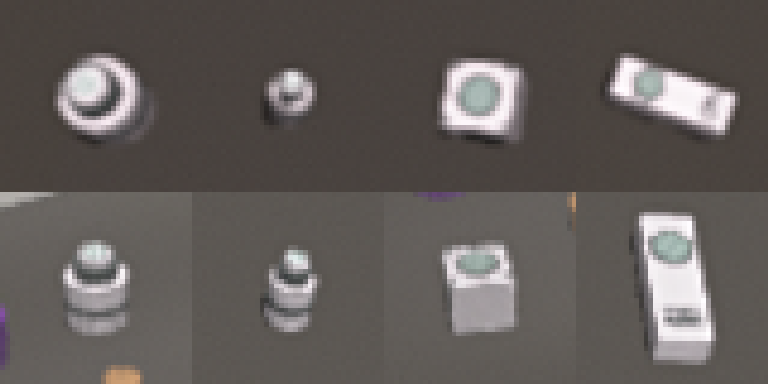

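The crops confirm the choices: two silver objectives with pale lenses, the square block with a round window, and the bar with an off-centre window. The nest positions agree between views to 1 mm. Next I measure the parts.

```bash
python3 - <<'E'
from h import *
T=cap("top");S=cap("side")
P=lambda c,uv,z:cast(c,uv,z)[0].round(1)
print("large nose",P(T,(178.3,166.2),50),P(S,(292.5,104.6),50),"ring",P(T,(181.1,169.1),34))
print("small nose",P(T,(334.1,127.5),40),P(S,(385.2,181.7),40),"ring",P(T,(334.1,131.3),27))
print("cube win",P(T,(243.5,205.1),36),P(S,(274.9,144.3),36))
def long_axis(q):
    b=cv2.boxPoints(q); e=[b[1]-b[0],b[2]-b[1]]; e=max(e,key=np.linalg.norm); return np.degrees(np.arctan2(e[1],e[0]))%180
for c,D,nm in((T,TOP,"top"),(S,SIDE,"side")):
    for n,z in(("cube",36),("slider",18),("large",34),("small",27),("Nlong",5),("Nsq",5)):
        for th in((150,190,215) if n[0]!="N" else (0,)):
            m=blue(c) if n[0]=="N" else c["img"].max(2)>th
            ce,s,k=blob(c,D[n],m); r=cv2.minAreaRect(cast(c,k[:,0],z)[:,:2].astype(np.float32))
            print(nm,n,th,s[4],ce.round(1),"c",np.round(r[0],1),np.round(r[1],1),"axis",long_axis(r).round(1))
E
```

```text
large nose [508.3 416.8  50. ] [506.8 416.3  50. ] ring [505.2 414.4  34. ]
small nose [661.   -5.1  40. ] [656.9  -8.5  40. ] ring [655.   -5.9  27. ]
cube win [415.8 226.2  36. ] [415. 225.  36.]
top cube 150 202 [243.5 205.7] c [414.5 226.3] [40.  39.3] axis 88.2
top cube 190 123 [243.6 205.5] c [414.9 226.4] [38.9 37.6] axis 89.0
top cube 215 95 [243.6 205.8] c [414.8 226. ] [36.4 35.9] axis 4.5
top slider 150 217 [402.7 154.3] c [ 603.7 -207.4] [72.2 26.4] axis 73.8
top slider 190 120 [406.9 155.7] c [ 600.5 -219.4] [45.6 24.8] axis 72.6
top slider 215 97 [406.6 155.6] c [ 600.8 -220.3] [42.4 22.3] axis 74.7
top large 150 154 [180.7 168.9] c [505.5 415.7] [41.1 42.6] axis 94.5
top large 190 112 [180.9 168.9] c [504.1 414.6] [40.4 40.9] axis 140.9
top large 215 43 [183.3 170.2] c [502.9 411.9] [31.  41.1] axis 147.2
top small 150 38 [334.6 130.1] c [657.8  -7. ] [21.1 21.3] axis 141.3
top small 190 11 [334.4 128.5] c [663.7  -6.4] [8.5 8.8] axis 141.3
top small 215 241 [382.7 110. ] c [ 733.2 -142.6] [51.4 51.4] axis 27.2
top Nlong 0 266 [260.3 139.1] c [623.1 209.5] [77.3 31.4] 
[... 366 characters left out ...]
slider 190 198 [397.2 253.2] c [ 604.3 -210.3] [69.3 23. ] axis 73.9
side slider 215 182 [397.2 253.4] c [ 604.2 -210.3] [69.  22.4] axis 74.3
side large 150 69 [292.6 112.6] c [502.1 397.7] [51.7 42.8] axis 77.0
side large 190 22 [292.7 111.3] c [504.3 404.6] [30.5 40.9] axis 177.4
side large 215 14 [279.6 145.7] c [427.7 221.5] [30.5  8.5] axis 79.5
side small 150 38 [384.6 188. ] c [653.3 -16.2] [25.4 23. ] axis 65.5
side small 190 11 [385.4 187.5] c [655.5 -15.4] [ 7.3 18.9] axis 178.5
side small 215 166 [345.1 147.2] c [611.5 181.6] [99.9 53.8] axis 71.1
side Nlong 0 144 [345. 147.] c [622.4 211.1] [69.1 32.3] axis 71.6
side Nsq 0 743 [391.8 354.7] c [ 509.4 -408.6] [47. 48.] axis 174.0
```

```bash
cat >> h.py <<'E'
def go(x,y,z,yawdeg=None):
    "shift (tool axes, mm) and rotation vector from measured pose to a downward pose"
    o=env.get_obs(); A=R.from_euler("xyz",o["orientation"]); 
    yaw=o["orientation"][2] if yawdeg is None else np.radians(yawdeg)
    B=R.from_euler("xyz",[np.pi,0,yaw])
    print("clock",round(o["clock"],2),"tcp",o["ee_pos"].round(1),"yaw",np.degrees(o["orientation"][2]).round(1),"width",round(o["width"],1),"F",np.round(o["wrist_force"],1))
    print("turn",(A.inv()*B).as_rotvec().round(3),"shift",A.inv().apply(np.array([x,y,z])-o["ee_pos"]).round(1))
E
python3 - <<'E'
from h import *
T=cap("top");S=cap("side")
for nm,c,uv,z in(("box corner",T,(125,217),0),("left box",T,(131,270),0),("left box2",T,(107,345),0),("purple",T,(189,204),15),("bottle base",T,(371,182),0),("bottle base s",S,(351,236),0),("box top far",T,(119,150),0)):
    print(nm,cast(c,uv,z)[0].round(0))
for z in(50,60,70): print("bottle cap z",z,cast(T,(373,171),z)[0].round(0),cast(S,(352,218),z)[0].round(0))
go(506,415.5,120,129)
E
```

```text
box corner [363. 564.   0.]
left box [219. 518.   0.]
left box2 [ 23. 544.   0.]
purple [411. 384.  15.]
bottle base [ 519. -123.    0.]
bottle base s [ 529. -129.    0.]
box top far [559. 621.   0.]
bottle cap z 50 [ 536. -121.   50.] [ 530. -120.   50.]
bottle cap z 60 [ 533. -120.   60.] [ 526. -129.   60.]
bottle cap z 70 [ 530. -119.   70.] [ 522. -138.   70.]
clock 0.4 tcp [181.6 598.  187.9] yaw 163.1 width 86.9 F [-0.2  0.3  0.3]
turn [-0.     0.     0.595] shift [-363.5  -80.4   67.9]
```

>>> arm_command(series=[[0,0,0,-32,-29,0,66],[0,0,0.06,-64,-58,0,66],[0,0,0.12,-96,-87,0,66],[0,0,0.18,-127,-116,0,66],[0,0,0.25,-167,-110,10,66],[0,0,0.32,-207,-104,21,66],[0,0,0.39,-247,-98,33,66],[0,0,0.46,-287,-92,45,66],[0,0,0.53,-326,-86,57,66],[0,0,0.595,-363.5,-80.4,68,66]])

```text
clock: 1.4
ee_pos: [507.7, 415.0, 119.4]
orientation: [3.142, 0.0, 2.249]
wrist_force: [-0.3, 0.7, 0.6]
width: 66.2
```

```bash
python3 - <<'E'
from h import *
go(506,415.5,10,129)
E
```

```text
clock 1.4 tcp [507.7 415.  119.4] yaw 128.9 width 66.2 F [-0.3  0.7  0.6]
turn [ 0.     0.    -0.003] shift [  1.5  -1.  109.4]
```

>>> arm_command(series=[[0,0,0,0,0,20,66],[0,0,0,0,0,40,66],[0,0,0,0,0,60,66],[0,0,0,0,0,75,66],[0,0,0,0,0,88,66],[0,0,0,0,0,98,66],[0,0,0,0,0,104,66],[0,0,0,0,0,108,66],[0,0,0,0,0,109,66],[0,0,0,0,0,109,66]])

```text
clock: 2.4
ee_pos: [506.3, 415.7, 11.3]
orientation: [3.141, -0.0, 2.252]
wrist_force: [0.7, 0.7, -0.0]
width: 65.8
```

>>> arm_command(series=[[0,0,0,0,0,0,55],[0,0,0,0,0,0,48],[0,0,0,0,0,0,40],[0,0,0,0,0,0,36],[0,0,0,0,0,0,36],[0,0,0,0,0,0,36],[0,0,0,0,0,0,36],[0,0,0,0,0,0,36],[0,0,0,0,0,0,36],[0,0,0,0,0,0,36]])

```text
clock: 3.4
ee_pos: [506.0, 415.5, 10.9]
orientation: [-3.142, -0.0, 2.252]
wrist_force: [-0.6, 0.2, -1.2]
width: 36.2
```

```bash
python3 - <<'E'
from h import *
go(460.2,4.8,120)
for n in("top","side"):
    c=cap(n); D=TOP if n=="top" else SIDE; u,v=D["large"]; cv2.imwrite(f"pics/{n}1.png",cv2.resize(c["img"][v-60:v+60,u-60:u+60],(480,480)))
cv2.imwrite("pics/g1.png",cv2.resize(np.hstack([cv2.imread("pics/top1.png"),cv2.imread("pics/side1.png")]),(800,400)))
E
```

```text
clock 3.4 tcp [506.  415.5  10.9] yaw 129.0 width 36.2 F [-0.6  0.2 -1.2]
turn [-0. -0.  0.] shift [-290.2 -294.2 -109.1]
```

View pics/g1.png

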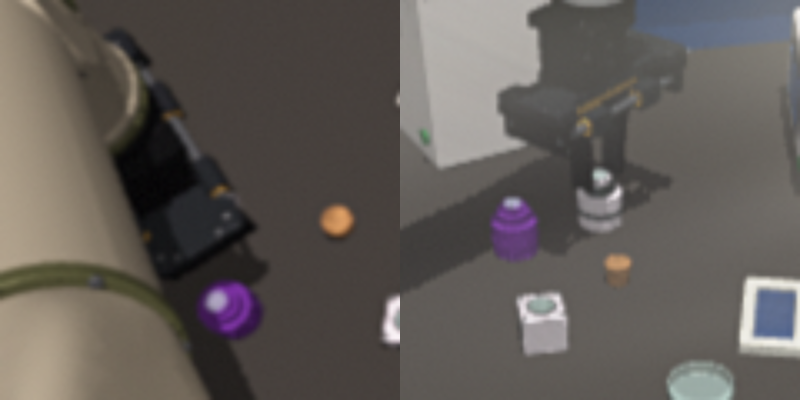

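```bash
python3 - <<'E'
from h import *
S=cap("side");T=cap("top")
p=env.get_obs()["ee_pos"]; im=S["img"]; u0,v0=255,60
k=8; cr=cv2.resize(im[v0:v0+75,u0:u0+80],None,fx=k,fy=k,interpolation=cv2.INTER_CUBIC)
for z,col in((0,(0,0,255)),(11,(0,255,255)),(50,(0,255,0)),(80,(255,0,255))):
    q=proj(S,[p[0],p[1],z])[0]; cv2.circle(cr,tuple(int(a) for a in ((q-[u0,v0])*k+k/2)),4,col,2); print(z,q.round(1))
cv2.imwrite("pics/s2.png",cr)
E
```

```text
0 [292.7 118.3]
11 [292.6 115.3]
50 [292.3 104.7]
80 [292.1  96.3]
```

View pics/s2.png

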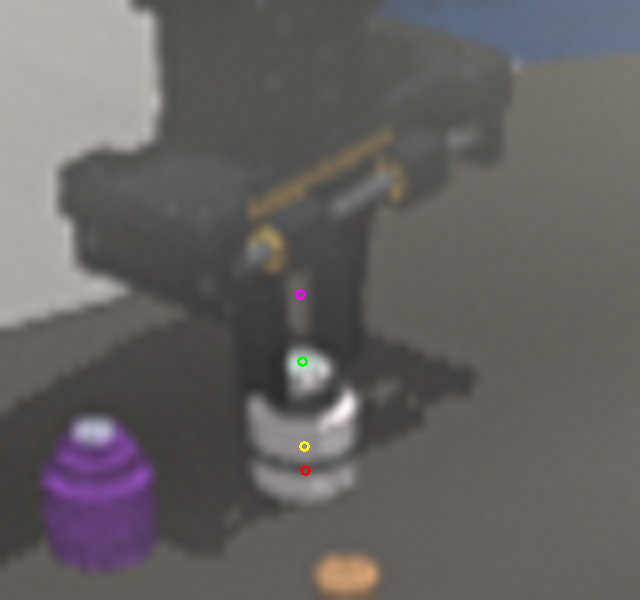

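The fingers closed to 36 mm without stopping. The picture shows the objective standing about 5 mm nearer the side camera, at crop (303,430), and not held. I'll lift clear, move aside and look again.

>>> arm_command(series=[[0,0,0,0,0,-10,36],[0,0,0,0,0,-35,36],[0,0,0,0,0,-65,36],[0,0,0,0,0,-95,36],[0,0,0,-10,-20,-110,60],[0,0,0,-30,-54,-110,66],[0,0,0,-50,-90,-110,66],[0,0,0,-75,-134,-110,66],[0,0,0,-99,-178,-110,66],[0,0,0,-99,-178,-110,66]])

```text
clock: 4.6
ee_pos: [428.6, 220.6, 121.4]
orientation: [-3.14, -0.0, 2.246]
wrist_force: [-1.0, 0.2, -0.4]
width: 64.9
```

```bash
python3 - <<'E'
from h import *
T=cap("top");S=cap("side")
a=cv2.resize(T["img"][120:220,140:290],(600,400)[:2] if 0 else (400,267),interpolation=cv2.INTER_CUBIC)
def cr(c,u,v,w=30): return cv2.resize(c["img"][v-w:v+w,u-w:u+w],(400,400),interpolation=cv2.INTER_CUBIC)
cv2.imwrite("pics/p3.png",np.hstack([cr(T,181,170),cr(S,293,113)]))
for c,D,zs in((T,TOP,"top"),(S,SIDE,"side")):
  for th in (150,190):
    ce,s,k=blob(c,D["large"],c["img"].max(2)>th); print(zs,th,ce.round(1),s)
go(506,415,120)
E
```

```text
top 150 [145.8 149. ] [135 116  25  65 351]
top 190 [146.4 151.3] [136 122  22  54 198]
side 150 [292.7 112.5] [286 108  14   9  64]
side 190 [289.3 111.7] [286 109   9   5  12]
clock 4.7 tcp [430.3 226.  122.1] yaw 128.9 width 65.7 F [-0.3 -0.3 -0.2]
turn [ 0.002 -0.001 -0.   ] shift [ 99.4 177.6   2.6]
```

View pics/p3.png

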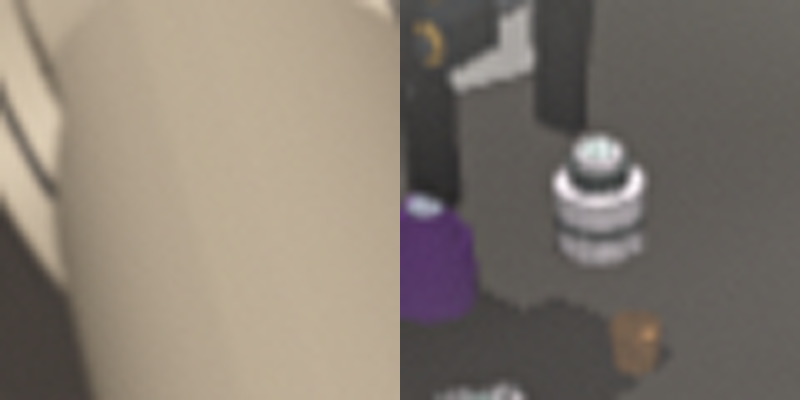

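```bash
python3 - <<'E'
from h import *
T=cap("top");S=cap("side")
o=env.get_obs(); p=o["ee_pos"]; A=R.from_euler("xyz",o["orientation"]); print(p,o["width"])
out=[]
for c,(u0,v0) in((T,(170,130)),(S,(220,50))):
    k=4; cr=cv2.resize(c["img"][v0:v0+110,u0:u0+100],None,fx=k,fy=k,interpolation=cv2.INTER_CUBIC)
    for s in(-33,0,33):
        q=proj(c,p+A.apply([0,s,0]))[0]; print(s,q.round(1)); cv2.circle(cr,tuple(int(a) for a in ((q-[u0,v0]+.5)*k)),3,(0,0,255),1)
    out.append(cr)
cv2.imwrite("pics/p4.png",np.hstack(out))
E
```

```text
[430.55420781 227.72771744 121.75021433] 65.9903369600431
-33 [243.4 202.8]
0 [236.5 192.3]
33 [229.7 181.9]
-33 [270.5 121.8]
0 [278.6 116.8]
33 [286.3 111.9]
```

View pics/p4.png

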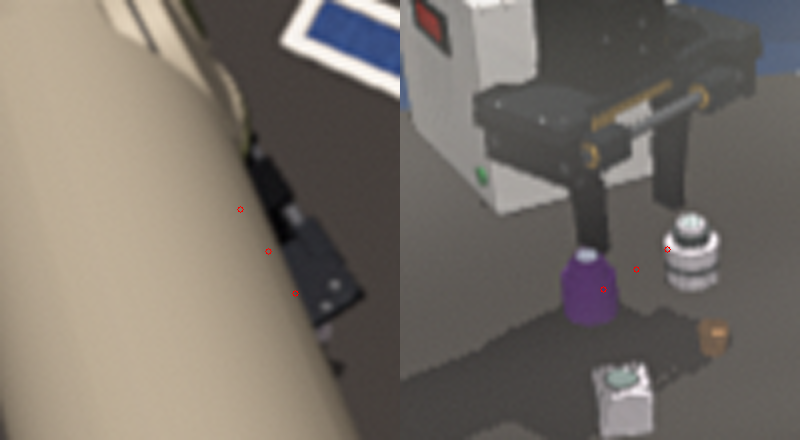

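The projected TCP (red) lies about 10 px below the fingertips actually seen in the side view, at crop (195,248) and (268,205). The reported TCP therefore disagrees with the real fingertips, by about 37 mm if the offset is all in height. The objective has not moved. I'll test the height by touching bare bench with closed fingers.

>>> arm_command(series=[[0,0,0,-12,-12,0,40],[0,0,0,-30,-29,0,10],[0,0,0,-50,-48,10,0],[0,0,0,-70,-67,25,0],[0,0,0,-85,-82,45,0],[0,0,0,-85,-82,65,0],[0,0,0,-85,-82,80,0],[0,0,0,-85,-82,88,0],[0,0,0,-85,-82,92,0],[0,0,0,-85,-82,92,0]])

```text
clock: 5.8
ee_pos: [419.9, 108.9, 28.9]
orientation: [-3.141, 0.0, 2.252]
wrist_force: [0.6, -0.4, 0.9]
width: 1.6
```

```bash
python3 - <<'E'
from h import *
T=cap("top");S=cap("side")
o=env.get_obs(); p=o["ee_pos"]; A=R.from_euler("xyz",o["orientation"]); print(p,o["width"],o["wrist_force"],o["qpos"].round(3))
out=[]
for c in(T,S):
    q0=proj(c,p)[0]; u0,v0=(q0-[50,75]).astype(int)
    k=4; cr=cv2.resize(c["img"][v0:v0+110,u0:u0+100],None,fx=k,fy=k,interpolation=cv2.INTER_CUBIC)
    q=proj(c,p)[0]; print(u0,v0,q.round(1)); cv2.circle(cr,tuple(int(a) for a in ((q-[u0,v0]+.5)*k)),3,(0,0,255),1)
    out.append(cr)
cv2.imwrite("pics/p5.png",np.hstack(out))
E
```

```text
[420.33679033 109.12999366  29.4853654 ] 0.6856431082293569 [ 0.15842595 -0.14371994  0.0599681 ] [-0.707  0.071  0.361  2.139 -0.031  0.936  0.353]
236 132 [286.4 207.2]
234 95 [284.4 170.2]
```

View pics/p5.png

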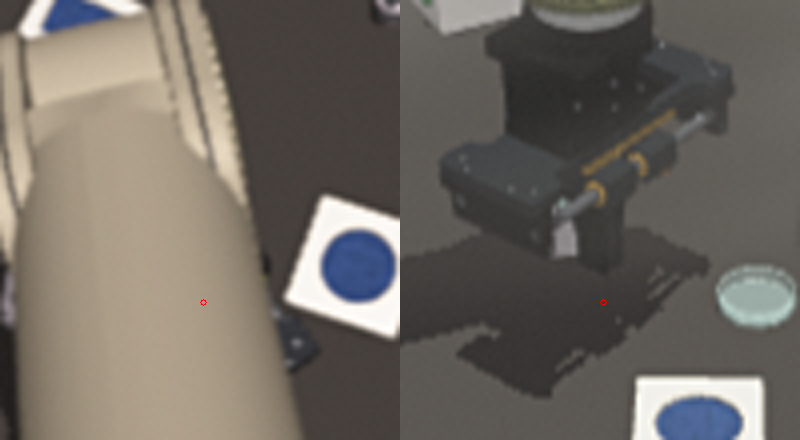

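>>> arm_command(series=[[0,0,0,0,0,5,0],[0,0,0,0,0,10,0],[0,0,0,0,0,15,0],[0,0,0,0,0,19,0],[0,0,0,0,0,22,0],[0,0,0,0,0,25,0],[0,0,0,0,0,27,0],[0,0,0,0,0,29,0],[0,0,0,0,0,31,0],[0,0,0,0,0,31,0]])

```text
clock: 6.9
ee_pos: [419.7, 108.8, -2.3]
orientation: [-3.141, -0.0, 2.252]
wrist_force: [0.1, -0.1, -0.5]
width: 0.1
```

```bash
python3 - <<'E'
from h import *
S=cap("side");o=env.get_obs(); p=o["ee_pos"];q0=proj(S,p)[0]; u0,v0=(q0-[50,75]).astype(int); print(p,o["wrist_force"],u0,v0,q0)
k=4; cr=cv2.resize(S["img"][v0:v0+110,u0:u0+100],None,fx=k,fy=k,interpolation=cv2.INTER_CUBIC)
cv2.circle(cr,tuple(int(a) for a in ((q0-[u0,v0]+.5)*k)),3,(0,0,255),1)
cv2.imwrite("pics/p6.png",cr)
E
```

```text
[419.83321986 108.88108248  -2.12693245] [ 0.02214812  0.16763125 -0.09321172] 234 104 [284.74087695 179.482601  ]
```

View pics/p6.png

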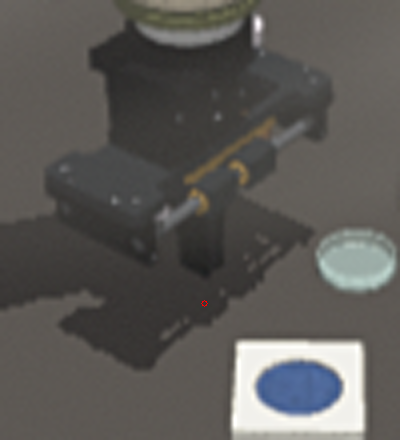

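>>> arm_command(series=[[0,0,0,0,0,4,0],[0,0,0,0,0,8,0],[0,0,0,0,0,11,0],[0,0,0,0,0,14,0],[0,0,0,0,0,16,0],[0,0,0,0,0,18,0],[0,0,0,0,0,20,0],[0,0,0,0,0,22,0],[0,0,0,0,0,24,0],[0,0,0,0,0,24,0]])

```text
clock: 7.95
ee_pos: [419.7, 108.8, -26.3]
orientation: [-3.141, -0.0, 2.252]
wrist_force: [-0.3, 0.2, 0.1]
width: 0.1
```

```bash
python3 - <<'E'
from h import *
for i in range(1):
    S=cap("side");o=env.get_obs(); p=o["ee_pos"];q0=proj(S,p)[0]; print(p,o["wrist_force"],q0)
cv2.imwrite("pics/p7.png",cv2.resize(S["img"][120:220,230:340],None,fx=4,fy=4,interpolation=cv2.INTER_CUBIC))
E
```

```text
[419.83204942 108.85191275 -26.15824388] [ 1.11158272  0.90336354 -0.67135488] [285.0843551  186.20573162]
```

>>> arm_command(series=[[0,0,0,0,0,0.5,0],[0,0,0,0,0,1,0],[0,0,0,0,0,1.5,0],[0,0,0,0,0,2,0],[0,0,0,0,0,2.4,0],[0,0,0,0,0,2.8,0],[0,0,0,0,0,3.2,0],[0,0,0,0,0,3.6,0],[0,0,0,0,0,4,0],[0,0,0,0,0,4,0]])

```text
clock: 9.0
ee_pos: [419.8, 108.9, -30.1]
orientation: [-3.142, -0.0, 2.252]
wrist_force: [-0.2, 0.8, -0.1]
width: 0.4
```

View pics/p7.png

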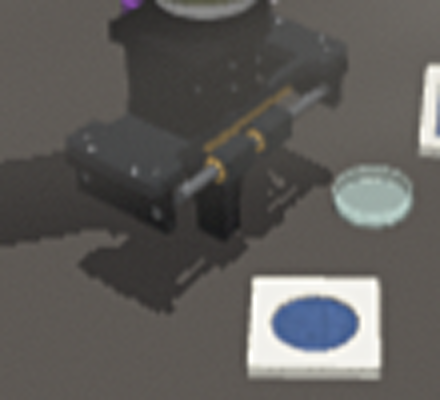

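>>> arm_command(series=[[0,0,0,0,0,0.3,0],[0,0,0,0,0,0.6,0],[0,0,0,0,0,0.9,0],[0,0,0,0,0,1.2,0],[0,0,0,0,0,1.5,0],[0,0,0,0,0,1.8,0],[0,0,0,0,0,2.1,0],[0,0,0,0,0,2.4,0],[0,0,0,0,0,2.7,0],[0,0,0,0,0,3,0]])

```text
clock: 10.0
ee_pos: [419.9, 108.9, -33.1]
orientation: [3.141, -0.0, 2.252]
wrist_force: [0.3, 0.1, 0.0]
width: 0.5
```

>>> arm_command(series=[[0,0,0,0,0,0.3,0],[0,0,0,0,0,0.6,0],[0,0,0,0,0,0.9,0],[0,0,0,0,0,1.2,0],[0,0,0,0,0,1.5,0],[0,0,0,0,0,1.8,0],[0,0,0,0,0,2.1,0],[0,0,0,0,0,2.4,0],[0,0,0,0,0,2.7,0],[0,0,0,0,0,3,0]])

```text
clock: 11.0
ee_pos: [419.9, 108.9, -34.4]
orientation: [-3.141, -0.001, 2.251]
wrist_force: [-14.6, -5.6, 41.9]
width: 0.4
```

```bash
python3 - <<'E'
from h import *
S=cap("side");o=env.get_obs(); p=o["ee_pos"]; print(p,o["wrist_force"])
q=proj(S,[[420,109,0]])[0];print(q)
cr=cv2.resize(S["img"][140:200,250:330],None,fx=8,fy=8,interpolation=cv2.INTER_CUBIC)
cv2.circle(cr,tuple(int(a) for a in ((q-[250,140]+.5)*8)),3,(0,0,255),1)
cv2.imwrite("pics/p8.png",cr)
E
```

```text
[419.89251618 108.95743705 -34.35535406] [-13.38354195  -5.45680965  37.67199763]
[284.76236546 178.8414508 ]
```

View pics/p8.png

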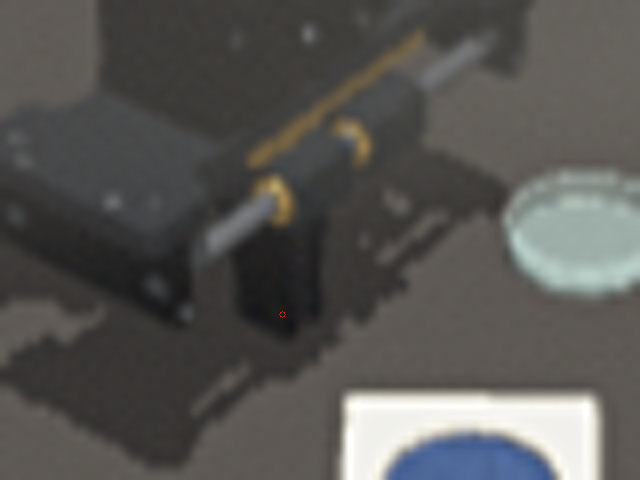

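Contact came at a reported z of about -34.3 mm, and the seen tip (crop 278,317) matches the predicted x and y. So the reported TCP is right in x and y but reads 34 mm too low. I'll correct for that, and before grasping the 50 mm part I'll check the clearance under the gripper body.

```bash
sed -i 's/^def go/DZ=34.0  # true tip z = reported + DZ\ndef go/; s/np.array(\[x,y,z\])-o/np.array([x,y,z-DZ])-o/' h.py; python3 - <<'E'
from h import *
S=cap("side"); print("observed body corner",250+185/8-.5,140+322/8-.5)
for z in(36,50,60,70): print(z,proj(S,[[370,20,z]]).round(1))
go(415,226,100,89)
E
```

```text
observed body corner 272.625 179.75
36 [[271.  193.1]]
50 [[270.6 188.8]]
60 [[270.3 185.6]]
70 [[270.  182.5]]
clock 11.1 tcp [419.9 108.9 -34.3] yaw 129.0 width 0.4 F [-12.7  -4.2  37.9]
turn [-0.001 -0.001  0.698] shift [  94.2   69.8 -100.2]
```

Body underside is about 70 mm above the true tip, so clearance is fine. The cube is nearest, so I take it first.

>>> arm_command(series=[[0,0,0,0,0,-15,0],[0,0,0.08,5,4,-45,20],[0,0,0.16,15,11,-75,50],[0,0,0.25,30,22,-95,62],[0,0,0.34,45,33,-100,62],[0,0,0.43,60,44,-100,62],[0,0,0.52,75,55,-100,62],[0,0,0.61,86,64,-100,62],[0,0,0.698,94,70,-100,62],[0,0,0.698,94,70,-100,62]])

```text
clock: 12.1
ee_pos: [414.8, 227.2, 63.8]
orientation: [-3.142, -0.0, 1.554]
wrist_force: [-0.2, 0.1, -1.3]
width: 59.7
```

```bash
python3 - <<'E'
from h import *
S=cap("side"); go(415,226,9,89)
cv2.imwrite("pics/s9.png",cv2.resize(S["img"][90:170,230:330],None,fx=6,fy=6,interpolation=cv2.INTER_CUBIC))
E
```

```text
clock 12.15 tcp [414.9 226.1  63.8] yaw 89.2 width 60.5 F [-0.8  0.4  0.8]
turn [-0.     0.     0.003] shift [-0.1  0.1 88.8]
```

View pics/s9.png

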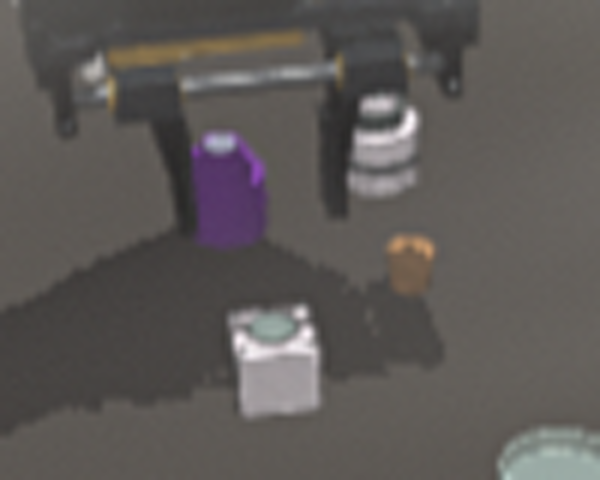

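The fingers sit centred over the cube (crop 275,360), clear of the purple and the large objective. Descending and closing.

>>> arm_command(series=[[0,0,0,0,0,15,62],[0,0,0,0,0,32,62],[0,0,0,0,0,48,62],[0,0,0,0,0,62,62],[0,0,0,0,0,73,62],[0,0,0,0,0,81,62],[0,0,0,0,0,86,62],[0,0,0,0,0,88,60],[0,0,0,0,0,88.5,50],[0,0,0,0,0,88.5,42]])

```text
clock: 13.15
ee_pos: [415.3, 226.2, -24.2]
orientation: [3.141, -0.0, 1.554]
wrist_force: [0.4, 0.4, -0.1]
width: 50.9
```

>>> arm_command(series=[[0,0,0,0,0,0,38],[0,0,0,0,0,0,34],[0,0,0,0,0,0,30],[0,0,0,0,0,0,30],[0,0,0,0,0,0,30],[0,0,0,0,0,0,30],[0,0,0,0,0,-2,30],[0,0,0,0,0,-6,30],[0,0,0,0,0,-12,30],[0,0,0,0,0,-20,30]])

```text
clock: 14.15
ee_pos: [414.8, 225.8, -4.2]
orientation: [-3.141, 0.0, 1.554]
wrist_force: [0.2, -0.2, -2.3]
width: 37.8
```

```bash
python3 - <<'E'
from h import *
S=cap("side"); go(508.7,-409.1,130,84)
cv2.imwrite("pics/s10.png",cv2.resize(S["img"][90:170,230:330],None,fx=6,fy=6,interpolation=cv2.INTER_CUBIC))
E
```

```text
clock 14.2 tcp [415.7 226.3  -2.9] yaw 89.0 width 37.8 F [ 1.1  0.1 -0. ]
turn [ 0.001 -0.001  0.088] shift [-633.6  104.   -99.3]
```

View pics/s10.png

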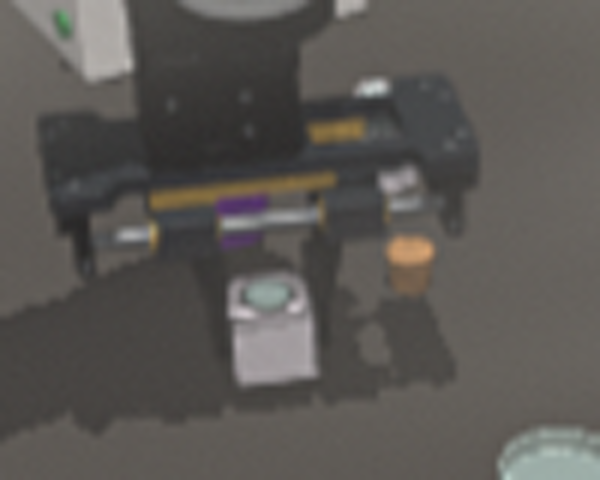

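Cube is held and level at crop (272,330), width 37.8 mm. Carrying it to the square nest.

>>> arm_command(series=[[0,0,0,0,0,-15,30],[0,0,0,-5,1,-40,30],[0,0,0,-20,3,-65,30],[0,0,0,-45,7,-80,30],[0,0,0,-75,12,-80,30],[0,0,0,-110,18,-80,30],[0,0,0,-145,24,-80,30],[0,0,0,-180,30,-80,30],[0,0,0,-215,35,-80,30],[0,0,0,-250,41,-80,30]])

```text
clock: 15.2
ee_pos: [451.8, -26.1, 75.9]
orientation: [3.141, -0.001, 1.554]
wrist_force: [-0.1, 0.1, -2.1]
width: 37.9
```

>>> arm_command(series=[[0,0,0,-36,6,0,30],[0,0,0.01,-74,12,0,30],[0,0,0.02,-114,19,0,30],[0,0,0.03,-156,26,0,30],[0,0,0.04,-198,32,0,30],[0,0,0.05,-240,39,0,30],[0,0,0.06,-280,46,0,30],[0,0,0.07,-318,52,0,30],[0,0,0.08,-350,57,0,30],[0,0,0.088,-372,61,0,30]])

```text
clock: 16.2
ee_pos: [506.0, -400.2, 75.5]
orientation: [-3.141, 0.001, 1.464]
wrist_force: [0.3, -0.5, -1.0]
width: 37.5
```

```bash
python3 - <<'E'
from h import *
go(508.7,-409.1,20,84)
E
```

```text
clock 16.2 tcp [ 506.  -400.2   75.5] yaw 83.9 width 37.5 F [ 0.3 -0.5 -1. ]
turn [-0.     0.001 -0.002] shift [-8.5  3.7 89.5]
```

>>> arm_command(series=[[0,0,0,-5,2,5,30],[0,0,0,-10,3,15,30],[0,0,0,-10,3,30,30],[0,0,0,-10,3,45,30],[0,0,0,-10,3,58,30],[0,0,0,-10,3,68,30],[0,0,0,-10,3,76,30],[0,0,0,-10,3,82,30],[0,0,0,-10,3,86,30],[0,0,0,-10,3,88,30]])

```text
clock: 17.2
ee_pos: [508.5, -408.0, -12.8]
orientation: [3.142, -0.0, 1.466]
wrist_force: [0.2, -0.9, -0.6]
width: 37.7
```

```bash
python3 - <<'E'
from h import *
S=cap("side"); go(508.7,-409.1,14.8,84)
cv2.imwrite("pics/s11.png",cv2.resize(S["img"][260:400,320:480],None,fx=4,fy=4,interpolation=cv2.INTER_CUBIC))
E
```

```text
clock 17.25 tcp [ 508.4 -407.9  -12.9] yaw 84.0 width 37.9 F [-0.3  1.2 -2.1]
turn [-0. -0. -0.] shift [-1.2  0.4  6.3]
```

View pics/s11.png

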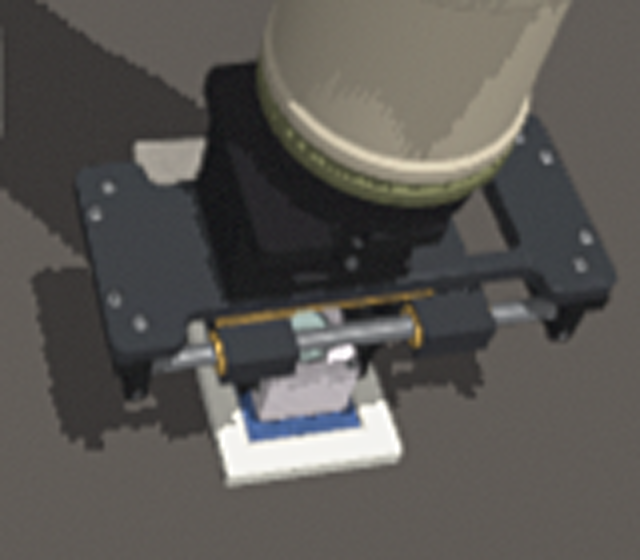

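The cube is over the blue recess, in line with its sides and inside the rim (crop 305,400). Lowering and releasing.

>>> arm_command(series=[[0,0,0,-1,0,2,30],[0,0,0,-1,0,3.5,30],[0,0,0,-1,0,4.5,30],[0,0,0,-1,0,5.3,30],[0,0,0,-1,0,6,30],[0,0,0,-1,0,6.2,30],[0,0,0,-1,0,6.2,38],[0,0,0,-1,0,6.2,42],[0,0,0,-1,0,6.2,48],[0,0,0,-1,0,6.2,56]])

```text
clock: 18.25
ee_pos: [508.4, -409.0, -18.6]
orientation: [3.141, 0.0, 1.466]
wrist_force: [-0.6, 0.5, -0.8]
width: 49.4
```

>>> arm_command(series=[[0,0,0,0,0,0,60],[0,0,0,0,0,-3,60],[0,0,0,0,0,-10,60],[0,0,0,0,0,-22,60],[0,0,0,0,0,-40,60],[0,0,0,0,0,-65,60],[0,0,0,0,0,-90,60],[0,0,0,0,0,-105,60],[0,0,0,0,0,-110,60],[0,0,0,0,0,-110,60]])

```text
clock: 19.25
ee_pos: [508.6, -409.0, 91.8]
orientation: [3.141, 0.0, 1.466]
wrist_force: [0.1, -0.6, 0.0]
width: 60.0
```

```bash
python3 - <<'E'
from h import *
go(604,-208.5,90,73.5)
E
```

```text
clock 19.25 tcp [ 508.6 -409.    91.8] yaw 84.0 width 60.0 F [ 0.1 -0.6  0. ]
turn [0.001 0.    0.183] shift [209.4  73.8  35.9]
```

>>> arm_command(series=[[0,0,0.02,12,4,0,50],[0,0,0.04,37,13,2,50],[0,0,0.06,67,24,5,50],[0,0,0.08,99,35,10,50],[0,0,0.1,131,46,15,50],[0,0,0.12,160,56,20,50],[0,0,0.14,183,64,25,50],[0,0,0.16,200,70,30,50],[0,0,0.183,209.5,74,35,50],[0,0,0.183,209.5,74,36,50]])

```text
clock: 20.25
ee_pos: [603.7, -205.8, 53.1]
orientation: [-3.139, -0.0, 1.285]
wrist_force: [0.5, -0.1, -0.2]
width: 50.3
```

```bash
python3 - <<'E'
from h import *
S=cap("side")
ce,s,k=blob(S,SIDE["slider"],S["img"].max(2)>190); r=cv2.minAreaRect(cast(S,k[:,0],18)[:,:2].astype(np.float32)); print("slider",s,r)
m=blue(S)
ce,s,k=blob(S,SIDE["Nsq"],m); print("Nsq blue",ce,s, cast(S,ce,5))
# cube in nest: bright top face + window at z=41
for th in(150,190,215):
    ce,s,k=blob(S,proj(S,[508.7,-409,41])[0],(S["img"].max(2)>th)); print(th,ce,s,cast(S,ce,41))
go(604,-208.5,7.5,73.5)
cv2.imwrite("pics/s12.png",np.hstack([cv2.resize(S["img"][300:400,340:440],None,fx=4,fy=4,interpolation=cv2.INTER_CUBIC),cv2.resize(S["img"][190:290,350:450],None,fx=4,fy=4,interpolation=cv2.INTER_CUBIC)]))
E
```

```text
slider [392 251  13  15 138] ((599.9846801757812, -225.28884887695312), (38.42384338378906, 22.85184669494629), 73.17805480957031)
Nsq blue [389.69291339 361.95275591] [376 343  34  27 127] [[ 500.53538337 -420.21025349    5.        ]]
150 [393.08183401 355.9965177 ] [ 366  331   55   50 1723] [[ 498.23040105 -425.90391583   41.        ]]
190 [393.77777778 345.16666667] [390 341  10   9  18] [[ 506.64734844 -409.27199696   41.        ]]
215 [392.58150183 355.3525641 ] [ 367  332   53   47 1092] [[ 497.85948376 -424.7248697    41.        ]]
clock 20.3 tcp [ 603.2 -207.5   53.6] yaw 73.6 width 50.1 F [-1.  -1.4 -0.9]
turn [-0.002  0.     0.002] shift [-0.7  1.3 80.1]
```

View pics/s12.png

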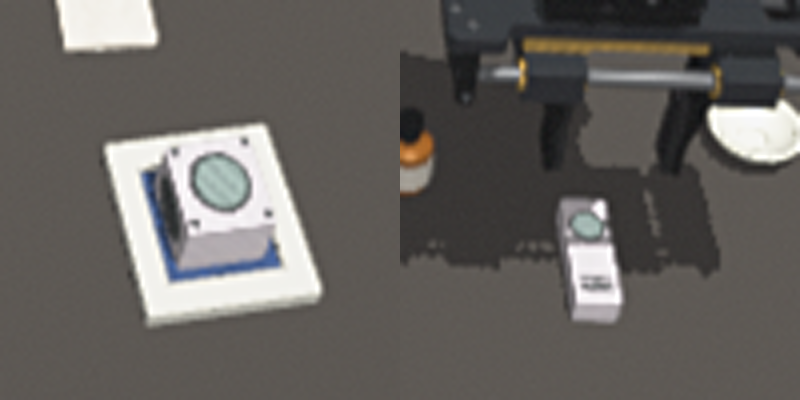

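The cube is seated flat in the square nest, with its window at crop (220,182), which casts to about (507,-409). The slider at crop (590,255) lies between the open fingers. Descending on it.

>>> arm_command(series=[[0,0,0,0,0.5,15,50],[0,0,0,-0.5,1,32,50],[0,0,0,-0.5,1,48,50],[0,0,0,-0.5,1,60,50],[0,0,0,-0.5,1,69,50],[0,0,0,-0.5,1,75,50],[0,0,0,-0.5,1,78,50],[0,0,0,-0.5,1,80,50],[0,0,0,-0.5,1,80,42],[0,0,0,-0.5,1,80,34]])

```text
clock: 21.3
ee_pos: [605.0, -209.1, -24.4]
orientation: [3.141, -0.0, 1.283]
wrist_force: [-0.2, 0.7, -0.1]
width: 41.1
```

>>> arm_command(series=[[0,0,0,0,0,0,28],[0,0,0,0,0,0,24],[0,0,0,0,0,0,18],[0,0,0,0,0,0,16],[0,0,0,0,0,0,16],[0,0,0,0,0,0,16],[0,0,0,0,0,-2,16],[0,0,0,0,0,-6,16],[0,0,0,0,0,-12,16],[0,0,0,0,0,-20,16]])

```text
clock: 22.3
ee_pos: [604.5, -209.1, -4.4]
orientation: [-3.141, 0.0, 1.283]
wrist_force: [0.4, 0.2, -0.5]
width: 23.4
```

```bash
python3 - <<'E'
from h import *
go(622.8,209,110,70.5)
E
```

```text
clock 22.3 tcp [ 604.5 -209.1   -4.4] yaw 73.5 width 23.4 F [ 0.4  0.2 -0.5]
turn [-0.     0.     0.052] shift [ 406.1 -101.3  -80.4]
```

>>> arm_command(series=[[0,0,0,0,0,-15,16],[0,0,0,5,-1,-40,16],[0,0,0,18,-4,-65,16],[0,0,0,40,-10,-80,16],[0,0,0,70,-17,-80,16],[0,0,0,105,-26,-80,16],[0,0,0,140,-35,-80,16],[0,0,0,175,-44,-80,16],[0,0,0,210,-52,-80,16],[0,0,0,245,-61,-80,16]])

```text
clock: 23.3
ee_pos: [616.1, 44.5, 76.6]
orientation: [3.14, -0.001, 1.282]
wrist_force: [0.2, 0.2, -1.5]
width: 23.6
```

>>> arm_command(series=[[0,0,0.01,33,-8,0,16],[0,0,0.02,63,-16,0,16],[0,0,0.03,91,-23,0,16],[0,0,0.04,117,-29,0,16],[0,0,0.052,138,-35,3,16],[0,0,0.052,153,-38,10,16],[0,0,0.052,161,-40,22,16],[0,0,0.052,161,-40,38,16],[0,0,0.052,161,-40,54,16],[0,0,0.052,161,-40,66,16]])

```text
clock: 24.3
ee_pos: [622.5, 206.9, 7.1]
orientation: [-3.14, 0.002, 1.229]
wrist_force: [-0.6, 0.2, -0.9]
width: 23.6
```

```bash
python3 - <<'E'
from h import *
go(622.8,209,14.6,70.5)
E
```

```text
clock 24.3 tcp [622.5 206.9   7.1] yaw 70.4 width 23.6 F [-0.6  0.2 -0.9]
turn [-0.001  0.002 -0.001] shift [ 2.1 -0.4 26.5]
```

>>> arm_command(series=[[0,0,0,1,0,6,16],[0,0,0,2,0,11,16],[0,0,0,2,0,15,16],[0,0,0,2,0,18,16],[0,0,0,2,0,20,16],[0,0,0,2,0,21,16],[0,0,0,2,0,22,16],[0,0,0,2,0,22,16],[0,0,0,2,0,22,16],[0,0,0,2,0,22,16]])

```text
clock: 25.3
ee_pos: [623.9, 210.8, -12.6]
orientation: [3.141, -0.0, 1.231]
wrist_force: [0.8, -0.0, -1.2]
width: 23.5
```

```bash
python3 - <<'E'
from h import *
S=cap("side"); go(622.8,209,14.6,70.5)
# slider's window end top face / nest masks
for th in(150,190):
    print(th,blob(S,proj(S,[622.8,209,30])[0],S["img"].max(2)>th)[:2])
E
```

```text
clock 25.35 tcp [623.9 210.8 -12.7] yaw 70.5 width 23.6 F [-0.1 -0.2 -1. ]
turn [ 0. -0.  0.] shift [-2.  -0.4  6.7]
150 (array([345.66666667, 136.11111111]), array([344, 135,   4,   3,   9], dtype=int32))
190 (array([345.33333333, 146.        ]), array([342, 145,   8,   3,  12], dtype=int32))
```

>>> arm_command(series=[[0,0,0,-1,0,2,16],[0,0,0,-2,0,3.5,16],[0,0,0,-2,0,4.8,16],[0,0,0,-2,0,5.6,16],[0,0,0,-2,0,6.3,16],[0,0,0,-2,0,6.6,16],[0,0,0,-2,0,6.6,23],[0,0,0,-2,0,6.6,28],[0,0,0,-2,0,6.6,34],[0,0,0,-2,0,6.6,42]])

```text
clock: 26.35
ee_pos: [623.2, 208.9, -19.3]
orientation: [3.142, -0.0, 1.231]
wrist_force: [-0.1, 1.0, 0.1]
width: 35.8
```

>>> arm_command(series=[[0,0,0,0,0,0,50],[0,0,0,0,0,-3,50],[0,0,0,0,0,-10,50],[0,0,0,0,0,-22,50],[0,0,0,0,0,-40,50],[0,0,0,0,0,-62,50],[0,0,0,0,0,-80,50],[0,0,0,0,0,-90,50],[0,0,0,0,0,-94,50],[0,0,0,0,0,-94,50]])

```text
clock: 27.35
ee_pos: [623.3, 209.0, 75.2]
orientation: [3.141, -0.001, 1.231]
wrist_force: [-0.5, -0.5, 0.1]
width: 50.4
```

```bash
python3 - <<'E'
from h import *
go(506.5,416,90,89)
E
```

```text
clock 27.35 tcp [623.3 209.   75.2] yaw 70.5 width 50.4 F [-0.5 -0.5  0.1]
turn [ 0.001 -0.001 -0.322] shift [ 156.2 -179.1   19.2]
```

>>> arm_command(series=[[0,0,0,8,-9,0,66],[0,0,0,25,-29,0,66],[0,0,0,47,-54,0,66],[0,0,0,71,-81,0,66],[0,0,0,95,-109,0,66],[0,0,0,117,-134,5,66],[0,0,0,135,-155,10,66],[0,0,0,148,-170,15,66],[0,0,0,156,-179,19,66],[0,0,0,156,-179,19,66]])

```text
clock: 28.35
ee_pos: [504.9, 416.8, 54.5]
orientation: [-3.141, 0.001, 1.233]
wrist_force: [0.8, -1.0, 0.3]
width: 66.2
```

```bash
python3 - <<'E'
from h import *
S=cap("side")
for th in(150,190): print(th,blob(S,(292.6,112.6),S["img"].max(2)>th)[:2])
# slider in nest: blue split, bright
ce,s,k=blob(S,(345,147),blue(S)); print("long blue",ce,s)
c=S["img"].max(2)[138:156,335:357]; print(c)
go(506.5,416,10)
E
```

```text
150 (array([292.50819672, 113.01639344]), array([286, 109,  13,   8,  61], dtype=int32))
190 (array([292.58823529, 111.88235294]), array([287, 110,  12,   4,  17], dtype=int32))
long blue [349.90909091 148.90909091] [349 144   2  10  11]
[[104 180 237 237 235 229 205 215 185 161 170 163 164 184 229 233 237 239
  239 242 193 123]
 [105 194 235 236 231 179 147 151 148 160 173 177 168 150 215 206 218 233
  235 239 192 121]
 [105 195 234 235 225 155 131 182 162 147 148 156 169 161 199 154 152 228
  235 237 181 116]
 [107 210 235 236 205 144 125 234 219 180 173 174 196 214 213 154 145 228
  235 237 166 110]
 [111 231 236 236 201 144 120 228 233 229 230 229 232 235 214 151 137 229
  236 237 164 109]
 [118 231 235 236 193 143 128 227 231 227 228 228 230 234 202 143 129 231
  236 237 165 110]
 [135 231 236 236 190 148 145 227 231 228 228 229 231 235 189 140 134 230
  235 237 164 110]
 [137 230 235 237 183 147 160 198 211 205 211 216 219 227 183 142 140 230
  236 237 166 109]
 [148 231 235 237 173 132 171 151 148 124 144 147 152 195 174 142 147 232
  236 239 165 109]
 [159 231 235 236 172 114
[... 234 characters left out ...]

  238 242 150  99]
 [194 234 237 233 159 128 165 171 162 158 161 161 166 162 142 137 174 236
  239 243 149  98]
 [214 235 237 222 153 105 162 167 153 159 155 165 167 167 137 137 182 237
  239 244 149  96]
 [234 239 238 207 151 100 154 166 163 166 166 167 165 164 132 139 190 238
  240 246 151  95]
 [237 239 238 206 160 129 151 152 153 155 154 153 155 155 142 140 206 239
  241 247 151  95]
 [238 241 238 224 202 198 194 185 187 188 189 180 181 184 177 167 224 239
  242 242 144  93]
 [232 235 233 236 238 240 240 243 245 245 244 234 231 231 230 219 235 241
  243 231 134  92]]
clock 28.4 tcp [506.3 415.2  55.1] yaw 70.5 width 66.3 F [-0.7 -1.   0.1]
turn [0.    0.001 0.   ] shift [ 0.9 -0.1 79.1]
```

The slider sits between blue strips on both sides in the long nest, and the large objective is in the same place as before. Descending on the large objective with the corrected height.

>>> arm_command(series=[[0,0,0,0.5,0,15,66],[0,0,0,1,0,32,66],[0,0,0,1,0,48,66],[0,0,0,1,0,60,66],[0,0,0,1,0,69,66],[0,0,0,1,0,75,66],[0,0,0,1,0,78,66],[0,0,0,1,0,80,66],[0,0,0,1,0,80,58],[0,0,0,1,0,80,50]])

```text
clock: 29.4
ee_pos: [507.0, 416.9, -23.9]
orientation: [3.141, -0.001, 1.231]
wrist_force: [0.1, 0.7, 0.2]
width: 56.8
```

>>> arm_command(series=[[0,0,0,0,0,0,46],[0,0,0,0,0,0,42],[0,0,0,0,0,0,38],[0,0,0,0,0,0,36],[0,0,0,0,0,0,36],[0,0,0,0,0,0,36],[0,0,0,0,0,-2,36],[0,0,0,0,0,-6,36],[0,0,0,0,0,-12,36],[0,0,0,0,0,-20,36]])

```text
clock: 30.4
ee_pos: [506.6, 416.4, -4.1]
orientation: [-3.141, 0.001, 1.231]
wrist_force: [-0.2, -0.7, -1.5]
width: 43.4
```

```bash
python3 - <<'E'
from h import *
go(460.2,4.8,110)
E
```

```text
clock 30.4 tcp [506.6 416.4  -4.1] yaw 70.5 width 43.4 F [-0.2 -0.7 -1.5]
turn [-0.     0.001 -0.   ] shift [-403.5   93.5  -79.9]
```

>>> arm_command(series=[[0,0,0,0,0,-15,36],[0,0,0,-5,1,-40,36],[0,0,0,-18,4,-65,36],[0,0,0,-40,9,-80,36],[0,0,0,-70,16,-80,36],[0,0,0,-103,24,-80,36],[0,0,0,-138,32,-80,36],[0,0,0,-173,40,-80,36],[0,0,0,-208,48,-80,36],[0,0,0,-243,56,-80,36]])

```text
clock: 31.4
ee_pos: [478.6, 167.4, 76.7]
orientation: [3.141, -0.002, 1.23]
wrist_force: [0.4, 0.2, -2.5]
width: 43.4
```

>>> arm_command(series=[[0,0,0,-33,8,0,36],[0,0,0,-63,15,0,36],[0,0,0,-91,21,0,36],[0,0,0,-115,27,0,36],[0,0,0,-136,32,3,36],[0,0,0,-152,35,10,36],[0,0,0,-160.5,37.5,22,36],[0,0,0,-160.5,37.5,38,36],[0,0,0,-160.5,37.5,54,36],[0,0,0,-160.5,37.5,66,36]])

```text
clock: 32.4
ee_pos: [460.6, 5.0, 9.7]
orientation: [3.141, -0.001, 1.23]
wrist_force: [-0.6, -0.7, -2.0]
width: 43.3
```

>>> arm_command(series=[[0,0,0,0,0,6,36],[0,0,0,0,0,11,36],[0,0,0,0,0,15,36],[0,0,0,0,0,18,36],[0,0,0,0,0,20,36],[0,0,0,0,0,21,36],[0,0,0,0,0,22,36],[0,0,0,0,0,22,36],[0,0,0,0,0,22,36],[0,0,0,0,0,22,36]])

```text
clock: 33.4
ee_pos: [460.5, 5.1, -12.3]
orientation: [3.141, -0.0, 1.231]
wrist_force: [0.5, 0.0, -1.9]
width: 43.2
```

```bash
python3 - <<'E'
from h import *
S=cap("side")
for th in(150,190): print(th,blob(S,proj(S,[460.2,4.8,45])[0],S["img"].max(2)>th)[:2])
go(460.2,4.8,15)
E
```

```text
150 (array([308.31707317, 184.65853659]), array([305, 182,   8,   7,  41], dtype=int32))
190 (array([308.16666667, 183.94444444]), array([305, 183,   7,   3,  18], dtype=int32))
clock 33.45 tcp [460.4   5.  -12.3] yaw 70.5 width 43.5 F [ 0.6 -0.4 -3. ]
turn [ 0. -0. -0.] shift [-0.3 -0.1  6.7]
```

>>> arm_command(series=[[0,0,0,0,0,2,36],[0,0,0,0,0,3.5,36],[0,0,0,0,0,4.8,36],[0,0,0,0,0,5.6,36],[0,0,0,0,0,6.3,36],[0,0,0,0,0,6.6,36],[0,0,0,0,0,6.6,42],[0,0,0,0,0,6.6,47],[0,0,0,0,0,6.6,53],[0,0,0,0,0,6.6,60]])

```text
clock: 34.45
ee_pos: [460.6, 5.1, -18.8]
orientation: [3.141, -0.0, 1.231]
wrist_force: [-0.0, -0.1, -0.3]
width: 54.5
```

>>> arm_command(series=[[0,0,0,0,0,0,66],[0,0,0,0,0,-3,66],[0,0,0,0,0,-10,66],[0,0,0,0,0,-22,66],[0,0,0,0,0,-40,66],[0,0,0,0,0,-62,66],[0,0,0,0,0,-80,66],[0,0,0,0,0,-90,66],[0,0,0,0,0,-94,66],[0,0,0,0,0,-94,66]])

```text
clock: 35.45
ee_pos: [460.5, 5.3, 75.3]
orientation: [3.141, -0.001, 1.231]
wrist_force: [-0.7, -0.2, 0.5]
width: 66.2
```

```bash
python3 - <<'E'
from h import *
go(657.5,-7,80)
E
```

```text
clock 35.45 tcp [460.5   5.3  75.3] yaw 70.5 width 66.2 F [-0.7 -0.2  0.5]
turn [ 0.    -0.001 -0.   ] shift [ 54.  189.8  29.4]
```

>>> arm_command(series=[[0,0,0,3,10,0,50],[0,0,0,9,31,0,50],[0,0,0,17,58,0,50],[0,0,0,25,87,0,50],[0,0,0,33,116,3,50],[0,0,0,41,143,10,50],[0,0,0,47,166,17,50],[0,0,0,52,182,24,50],[0,0,0,54,190,29,50],[0,0,0,54,190,29,50]])

```text
clock: 36.45
ee_pos: [656.9, -8.0, 44.2]
orientation: [-3.14, 0.002, 1.23]
wrist_force: [-0.7, 0.0, -0.0]
width: 50.4
```

```bash
python3 - <<'E'
from h import *
S=cap("side")
for th in(130,150,190):
    ce,s,k=blob(S,(384.6,188),S["img"].max(2)>th); print("small",th,ce,s)
im=S["img"].astype(int); g=(im[...,1]-im[...,2]>4)&(im[...,1]>110)
for n,P in(("large nose",[460.2,4.8,55]),("slider top",[622.8,209,23]),("cube",[508.7,-409,41])):
    ce,s,k=blob(S,proj(S,P)[0],g); print(n,"green",ce,s,cast(S,ce,P[2]).round(1),"pred px",proj(S,P)[0].round(1))
    ce,s,k=blob(S,proj(S,P)[0],S["img"].max(2)>150); print(n,"bright",ce,s,cast(S,ce,P[2]).round(1))
go(657.5,-7,10)
E
```

```text
small 130 [384.58974359 188.82051282] [381 186   8   6  39]
small 150 [384.96774194 188.77419355] [382 187   7   5  31]
small 190 [387.17647059 152.82352941] [382 152  12   3  17]
large nose green [308.11764706 186.11764706] [306 185   6   4  17] [[459.3   3.   55. ]] pred px [308.3 185.6]
large nose bright [308.20634921 186.84126984] [304 183  10   9  63] [[4.589e+02 3.000e-01 5.500e+01]]
slider top green [345.5 139. ] [343 138   6   3  14] [[627.8 223.4  23. ]] pred px [345.4 141.9]
slider top bright [344.19337017 147.47513812] [335 136  20  23 362] [[610.5 182.1  23. ]]
cube green [394.87412587 345.02097902] [388 339  14  13 143] [[ 508.5 -409.5   41. ]] pred px [394.9 344.7]
cube bright [393.0592723  355.97241784] [ 366  331   55   50 1704] [[ 498.2 -425.9   41. ]]
clock 36.5 tcp [656.6  -7.9  45. ] yaw 70.5 width 50.4 F [0.2 1.1 0.4]
turn [-0.002  0.001 -0.   ] shift [ 1.2  0.7 69. ]
```

>>> arm_command(series=[[0,0,0,0.5,0.5,12,50],[0,0,0,1,0.5,26,50],[0,0,0,1,0.5,40,50],[0,0,0,1,0.5,51,50],[0,0,0,1,0.5,59,50],[0,0,0,1,0.5,65,50],[0,0,0,1,0.5,68,50],[0,0,0,1,0.5,69.5,50],[0,0,0,1,0.5,70,42],[0,0,0,1,0.5,70,34]])

```text
clock: 37.5
ee_pos: [658.6, -6.7, -23.6]
orientation: [3.141, -0.0, 1.231]
wrist_force: [0.7, -0.1, 0.3]
width: 40.5
```

>>> arm_command(series=[[0,0,0,0,0,0,28],[0,0,0,0,0,0,24],[0,0,0,0,0,0,18],[0,0,0,0,0,0,16],[0,0,0,0,0,0,16],[0,0,0,0,0,0,16],[0,0,0,0,0,-2,16],[0,0,0,0,0,-6,16],[0,0,0,0,0,-12,16],[0,0,0,0,0,-20,16]])

```text
clock: 38.5
ee_pos: [658.2, -6.7, -3.6]
orientation: [-3.141, 0.0, 1.231]
wrist_force: [0.1, -0.4, -0.9]
width: 23.5
```

```bash
python3 - <<'E'
from h import *
S=cap("side")
im=S["img"].astype(int); g=(im[...,1]-im[...,2]>4)&(im[...,1]>110)
o=env.get_obs(); zt=o["ee_pos"][2]+34+30
for m in (g,S["img"].max(2)>150): ce,s,k=blob(S,proj(S,[*o["ee_pos"][:2],zt])[0],m); print("small nose",ce,s,cast(S,ce,zt).round(1))
go(397.5,-221.4,110,70.5)
E
```

```text
small nose [345.5 139. ] [343 138   6   3  14] [[606.9 167.5  62.1]]
small nose [386.5 175.5] [385 174   4   4  12] [[656.  -10.8  62.1]]
clock 38.55 tcp [659.1  -6.8  -1.9] yaw 70.5 width 23.3 F [ 1.8 -0.5  0.2]
turn [ 0.002 -0.001  0.   ] shift [-289.5 -174.9  -78.4]
```

>>> arm_command(series=[[0,0,0,0,0,-15,16],[0,0,0,-4,-2,-42,16],[0,0,0,-14,-8,-70,16],[0,0,0,-34,-20,-88,16],[0,0,0,-60,-36,-90,16],[0,0,0,-88,-53,-90,16],[0,0,0,-117,-70,-90,16],[0,0,0,-146,-88,-90,16],[0,0,0,-174,-105,-90,16],[0,0,0,-200,-121,-90,16]])

```text
clock: 39.55
ee_pos: [476.3, -156.0, 86.6]
orientation: [3.141, -0.001, 1.23]
wrist_force: [0.0, -0.0, -0.3]
width: 22.9
```

>>> arm_command(series=[[0,0,0,-24,-14,0,16],[0,0,0,-46,-28,0,16],[0,0,0,-65,-39,5,16],[0,0,0,-80,-49,15,16],[0,0,0,-89,-54,28,16],[0,0,0,-89,-54,42,16],[0,0,0,-89,-54,55,16],[0,0,0,-89,-54,65,16],[0,0,0,-89,-54,72,16],[0,0,0,-89,-54,76,16]])

```text
clock: 40.55
ee_pos: [396.4, -220.8, 9.2]
orientation: [-3.141, 0.001, 1.231]
wrist_force: [-0.8, 0.3, -1.0]
width: 23.2
```

```bash
python3 - <<'E'
from h import *
S=cap("side"); o=env.get_obs(); zt=o["ee_pos"][2]+34+30
ce,s,k=blob(S,proj(S,[*o["ee_pos"][:2],zt])[0],S["img"].max(2)>150); print("small nose",ce,s,cast(S,ce,zt).round(1))
go(397.5,-220.5,15.4,70.5)
E
```

```text
small nose [303.70833333 258.41666667] [301 256   6   6  24] [[ 396.1 -222.1   73.1]]
clock 40.6 tcp [ 396.4 -220.7    9.1] yaw 70.5 width 23.4 F [-0.4  0.6 -1.1]
turn [-0.001  0.     0.   ] shift [ 0.6  1.  27.7]
```

>>> arm_command(series=[[0,0,0,0.5,1,6,16],[0,0,0,0.5,1,11,16],[0,0,0,0.5,1,15,16],[0,0,0,0.5,1,18,16],[0,0,0,0.5,1,20,16],[0,0,0,0.5,1,21,16],[0,0,0,0.5,1,22,16],[0,0,0,0.5,1,22,16],[0,0,0,0.5,1,22,16],[0,0,0,0.5,1,22,16]])

```text
clock: 41.6
ee_pos: [398.1, -220.6, -11.9]
orientation: [3.141, -0.0, 1.231]
wrist_force: [0.1, -0.0, -1.1]
width: 23.1
```

```bash
python3 - <<'E'
from h import *
go(397.5,-220.5,15.4,70.5)
E
```

```text
clock 41.6 tcp [ 398.1 -220.6  -11.9] yaw 70.5 width 23.1 F [ 0.1 -0.  -1.1]
turn [ 0. -0.  0.] shift [-0.1 -0.6  6.7]
```

>>> arm_command(series=[[0,0,0,0,0,2,16],[0,0,0,0,-0.5,3.5,16],[0,0,0,0,-0.5,4.8,16],[0,0,0,0,-0.5,5.6,16],[0,0,0,0,-0.5,6.3,16],[0,0,0,0,-0.5,6.7,16],[0,0,0,0,-0.5,6.7,23],[0,0,0,0,-0.5,6.7,28],[0,0,0,0,-0.5,6.7,34],[0,0,0,0,-0.5,6.7,42]])

```text
clock: 42.6
ee_pos: [397.7, -220.5, -18.6]
orientation: [3.141, -0.0, 1.231]
wrist_force: [0.4, 0.4, 1.0]
width: 35.4
```

>>> arm_command(series=[[0,0,0,0,0,0,50],[0,0,0,0,0,-3,50],[0,0,0,0,0,-10,50],[0,0,0,0,0,-22,50],[0,0,0,0,0,-40,50],[0,0,0,0,0,-65,50],[0,0,0,0,0,-95,50],[0,0,0,0,0,-125,50],[0,0,0,0,0,-145,50],[0,0,0,0,0,-150,50]])

```text
clock: 43.6
ee_pos: [398.8, -220.9, 133.5]
orientation: [3.138, -0.002, 1.231]
wrist_force: [0.0, -0.5, -1.5]
width: 49.7
```

>>> arm_command(series=[[0,0,0,10,-1,0,50],[0,0,0,35,-3,0,50],[0,0,0,70,-6,0,50],[0,0,0,105,-10,0,50],[0,0,0,140,-13,0,50],[0,0,0,175,-16,0,50],[0,0,0,210,-20,0,50],[0,0,0,240,-22,0,50],[0,0,0,266,-25,0,50],[0,0,0,288,-27,0,50]])

```text
clock: 44.6
ee_pos: [467.3, 61.9, 129.8]
orientation: [-3.14, 0.002, 1.232]
wrist_force: [0.5, -0.1, -0.1]
width: 49.9
```

>>> arm_command(series=[[0,0,0,25,-25,0,50],[0,0,0,53,-56,0,50],[0,0,0,84,-90,0,50],[0,0,0,116,-125,0,50],[0,0,0,148,-160,0,50],[0,0,0,180,-195,0,50],[0,0,0,212,-230,0,50],[0,0,0,240,-260,0,50],[0,0,0,262,-284,0,50],[0,0,0,276,-299,0,50]])

```text
clock: 45.6
ee_pos: [275.8, 421.8, 129.9]
orientation: [-3.141, 0.002, 1.233]
wrist_force: [0.6, -0.1, -0.6]
width: 49.7
```

```bash
python3 - <<'E'
from h import *
T=cap("top");S=cap("side"); go(280,420,160)
N=dict(Nlarge=(460.2,4.8,55),Nsmall=(397.5,-221.4,45),Nsq=(508.7,-409.1,41),Nlong=(622.8,209,23))
for nm,c in(("top",T),("side",S)):
    im=c["img"].astype(int); g=(im[...,1]-im[...,2]>4)&(im[...,1]>110)
    for n,P in N.items():
        ce,s,k=blob(c,proj(c,P)[0],g); print(nm,n,"green",ce.round(1),s[4],cast(c,ce,P[2])[0].round(1))
# slider: window offset originally
for c,uv in((T,(397.9,152)),(S,(396.3,245.8))): print("window offset from centre at start",np.linalg.norm(cast(c,uv,18)[0,:2]-[604,-208.5]).round(1))
rows=[]
for c in(T,S):
    rows.append(np.hstack([cv2.resize(c["img"][int(q[1])-20:int(q[1])+20,int(q[0])-20:int(q[0])+20],(195,195),interpolation=cv2.INTER_CUBIC) for q in (proj(c,P)[0].round() for P in N.values())]))
cv2.imwrite("pics/final.png",np.vstack(rows))
E
```

```text
clock 45.7 tcp [275.7 422.  129.9] yaw 70.8 width 50.3 F [-0.8 -1.2 -0.8]
turn [-0.001  0.002 -0.   ] shift [-0.4  4.7  3.9]
top Nlarge green [286.5 171.5] 282 [515. 116.  55.]
top Nsmall green [476.3 189.9] 45 [ 506.  -406.6   45. ]
top Nsq green [476.3 189.9] 45 [ 507.2 -408.3   41. ]
top Nlong green [254.1 134.9] 22 [627.4 224.8  23. ]
side Nlarge green [308.2 186. ] 16 [459.5   3.3  55. ]
side Nsmall green [304.5 266.8] 10 [ 397.8 -221.1   45. ]
side Nsq green [394.9 344.9] 142 [ 508.6 -409.3   41. ]
side Nlong green [345.5 139. ] 14 [627.8 223.4  23. ]
window offset from centre at start 15.7
window offset from centre at start 15.9
```

View pics/final.png

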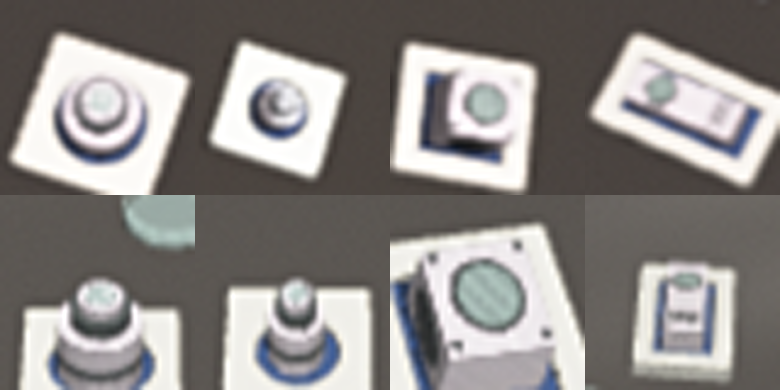

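All four parts stand flat and centred in their own nests in both views. The window and nose positions agree with the nest centres to about 2 mm. Handing in.

```bash
python3 -c "
from cell import env
print(env.get_obs()['joint_vel'].round(3)); print(env.finish_job())"
```

```text
[ 0.032 -0.031  0.051  0.034  0.025  0.009  0.034]
the job is handed in; nothing more can be done
None
```

All four parts are in their matching nests, released, and the job was handed in at about 46 s of the 106 s allowed. It gave no verdict.

**What went wrong on the way:** the first grasp of the large objective closed on air and did not move it. The reported TCP turned out to read about 34 mm lower than the real fingertips; x and y were right. I confirmed this by touching bare bench with closed fingers, which took about 40 N at the wrist. After correcting for it, every grasp and placing worked first time.

**Last checks, from the final pictures:**

| Part | Measured centre (mm) | Nest centre (mm) | Distance |
|---|---|---|---|
| Filter cube | (508.6, -409.3) | (508.7, -409.1) | under 2 mm in both views |
| Small objective | (397.8, -221.1) | (397.5, -221.4) | about 0.5 mm, side view only |
| Large objective | (459.5, 3.3) | (460.2, 4.8) | about 1.7 mm, side view only |
| Slider (worked out from its window) | (622, 209) | (622.8, 209) | about 1 mm in both views |

All four look upright and seated on the recess floors. I judged that by eye and from the release heights, not from a separate height measurement.

**Check that failed:** my automatic lens search in the top view found the petri dish instead of the large objective's lens, and the cube's window instead of the small objective's lens. The top view therefore confirms those two only by eye.

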